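Bolt the packed document case

ROBOT

A 7-joint arm with a two-finger parallel gripper is mounted at the origin on the work surface. World frame = base frame: x ahead of the robot, y to its left, z up, the work surface at z = 0. Lengths are in m, angles in degrees, forces in N, time in s.
With the tool pointing down it reaches from about 0.425 to 0.925 m from the base axis. Payload 6.8 kg.
Tool frame: the origin (TCP) lies at the very end of the fingers, on their centre line; the grasp point (between the pads) lies arm.grip_point_offset behind it (arm.grip_point_offset is the distance from the TCP to the grasp point, in m); z points along the fingers, y is the line along which they close (so a half turn about z gives the same grasp; the last joint's range is limited). The gripper opens to 88 mm and grips with 3 to 60 N. Pads are 20 mm wide; open, the fingers measure 115 mm over their backs; the gripper's body (75 mm by 178 mm) begins 61 mm behind the grasp point.
Start: joints at [-81.652, 27.33, 1.283, 89.118, -0.659, 63.558, -4.761], TCP at [0.169, 0.653, 0.223] pointing down, gripper open.
Joint ranges: [-169.35, 169.35], [-19.33, 120.38], [-80.79, 83.38], [13.8, 139.57], [-78.32, 258.32], [9.67, 109.79], [-169.56, 169.56]. Speed limits (degrees/s): [136.94, 136.94, 180, 180, 180, 180, 180].

INTERFACE

Orientations are given as [roll, pitch, yaw] about the fixed x, y, z axes, in that order (R = Rz(yaw) Ry(pitch) Rx(roll)).
In Python, from workcell import arm gives the robot as it stands.
- The arm moves only by the tool inch_along, called after ">>>" as name(argument=value, ...) on one line, values as JSON. Schema: {"type":"object","properties":{"increments":{"type":"object","properties":{"ticks":{"type":"array","items":{"type":"array","items":{"type":"number"},"minItems":7,"maxItems":7},"minItems":1,"maxItems":8}},"additionalProperties":false,"required":["ticks"]},"squeeze":{"type":"number"},"only":{"type":"string"},"quiet":{"type":"boolean"},"lines":{"type":"string"}},"required":["increments"],"additionalProperties":false}. increments is an object whose key "ticks" holds a list of rows, 1 to 8 of them, each of 7 numbers: dx, dy, dz in fractions of the full range, 1 being 0.6 m, then a rotation vector rx, ry, rz in normalised numbers (1 is 90 degrees), then the opening from 0.0 (shut) to 1.0 (fully open); each row is the pose to reach, as a shift and turn from the pose commanded when the call began, along the tool's axes at that moment; what a row does not reach only later rows make up. A row lasts 1/10 s, in which the tool goes at most 0.05 m and 8.59 degrees, less where a joint would pass 70% of its speed; a pose out of reach is approached as far as the arm can. The fingers move at their own pace and stop on an object; squeeze is the grip in N (left out, the last holds). Time passes only in rows, so rows that do not move let the fingers close. The tool returns the time, the measured TCP pose, the force, the opening and the grip force at its end. only (a regular expression) keeps the lines of the reply that match it, lines (a string "A,B") keeps lines A to B, and quiet returns only ok. No shift or turn number may pass 1 either way. Input that does not fit is refused with a message, and nothing moves.
- arm.get_state(): the state, without advancing time (a new reading comes with each control period).
- arm.camera(name): name is "side" or "top" or "wrist"; returns the picture (480x640x3 uint8, red, green, blue); there is no depth.
- arm.get_calibration(name): a dict with "fovy" (degrees; the focal length in pixels is half the picture's height over the tangent of half this angle, whatever the lens; pixels are square), "cx", "cy" (the principal point, pixels), "D" ([k1, k2, p1, p2, k3] as OpenCV has them; the pictures are not rectified), "R" (3x3) and "t" (3): a world point X has camera coordinates R X + t; the wrist camera has in their place "mount" (4x4, takes a point from camera to tool coordinates, whose origin is the TCP and whose axes are the flange's). Camera axes: x right, y down, z forward; pixel columns grow to the right and rows downward; lengths in m; the calibration is good to about 2 mm. A picture is of the moment at which its call begins: read the wrist's pose just before it. get_calibration takes no time and is no camera call.
- arm.close_job(): hands the job in; it is judged then, once.
The state is a dict: "time_s": time; "qpos": joint angles; "joint_velocities": joint speeds; "joint_efforts": joint torques, N m; "position": TCP position; "tool_rot": TCP orientation; "wrist_force": force on the tool from outside, world axes, zero at the start; "ft_torque": the same for the moment, N m; "gripper_width": opening from 0.0 (shut) to 1.0 (fully open); "grip_force": force on a finger pad.
Only numpy, scipy, OpenCV 4.12 (cv2) and the standard library are available. Lean on these libraries where they do the work, as an engineer would, in place of code of your own. Each camera call takes 0.05 s, during which the arm holds its last target. There are 200 camera calls.

TASK

The blue document case is packed and its lid is down. Bolt it shut: slide the brass bolt on top of the blue case all the way home through its keeper, then let go. Leave the bolt of the grey case as it is.

Things in the scene. Friction and masses are not known exactly. Their poses are not given: they have to be found in the camera images.
- blue_bolt (a joint): slide of the blue case's bolt, in m: 0 = fully drawn back, 0.070 = fully home against its stop. Its nose enters the keeper at about 0.028 and leaves the keeper's far side at about 0.056. No spring: about 2.5 N of friction plus light damping (4 N per m/s); it stays where it is left.
- blue_knob (a point): centre of the brass knob on the blue case's bolt: upright cylinder, 18 mm across, 24 mm tall (12 above, 12 below this point) on a 10 mm stem; moves with the bolt. The point is 41 mm above the flat case top, 31 mm above the axis of the 13 mm rod. y axis: the level direction in which the bolt slides home; z up. Only steel loops stand ahead of it, 20 mm lower; the knob never reaches them.
- blue_keeper (a point): centre of the keeper, a fixed steel loop on top of the blue case beyond the lid's seam, 28 mm long (along the bolt), 30 wide, 21 tall; on the rod's axis, 10 mm above the case top, straight ahead of the knob: 188 mm from it horizontally with the bolt fully back, 118 mm with it home. The case is fixed, 200 x 300 x 100 mm tall, the bolt along its 300 mm side.
- grey_knob (a point): the same knob on the bolt of the grey case, which is identical but for its colour: not to be moved. Its y axis is that bolt's slide direction.

How it is judged (in metres and radians):
At the end, for the whole second after the job is handed in: The blue case's bolt is home through its keeper (at least 57 mm of its 70 mm travel) and at rest, and the grey case's bolt is within 10 mm of where it started (value of joint blue_bolt above 0.057 m and velocity of joint blue_bolt between -0.01 and 0.01 m/s and distance of grey_knob from where it was at the start of the episode below 0.01 m); the robot touches nothing.
It fails at once if the grey case's bolt is moved by more than 10 mm (distance of grey_knob from where it was at the start of the episode above 0.01 m).
It also fails if it takes over 27 s, if anything falls off the work surface, if the arm or the gripper's body presses on something with over 40 N, if the wrist force passes 120 N, or if a joint passes its speed limit or range.

## Working session

There is one attempt and no reset: what is moved stays moved. The work goes in short steps, Python scripts to look and compute and a tool call to move; the robot and the scene stay as the last step left them, time stands still between calls to the robot, and variables do not carry over. Pictures are saved under pics/ and viewed, at most 10 in all, crops included, and the job is handed in when it is done.

```bash
ls; mkdir -p pics
```

Run:
```python
from workcell import arm
import cv2
for n in ("side","top"):
    cv2.imwrite(f"pics/{n}0.png",arm.camera(n)[:,:,::-1])
s=arm.get_state();print(s["time_s"],s["position"],s["tool_rot"],arm.grip_point_offset)
```

```text
pics
workcell.py
0.1 [0.16936187 0.65285449 0.2217987 ] [-1.79907667e+02  7.04457579e-03  1.65457017e+02] 0.0187
```

View pics/top0.png

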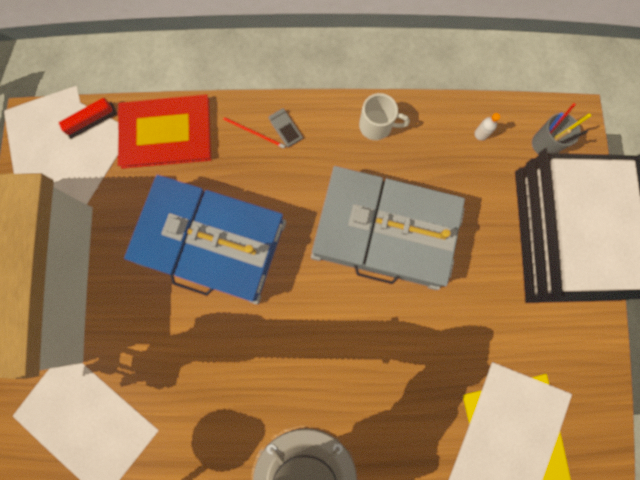

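View pics/side0.png

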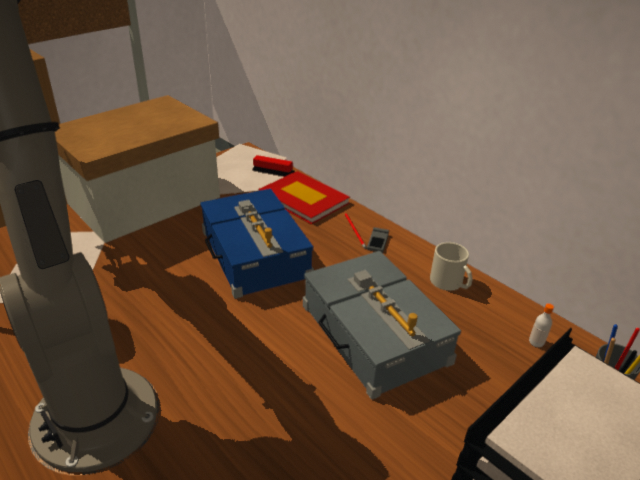

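The top view shows the blue case at left, with its knob near (260,250) and keeper near (195,232). The grey case is at right, with its knob near (447,233). The side view shows the blue knob near (265,237) and the grey knob near (412,320). I'll enlarge both for the exact pixels.

Run:
```python
from workcell import arm
import cv2, numpy as np
a=cv2.imread("pics/top0.png")[205:275,150:290]; b=cv2.imread("pics/side0.png")[190:260,210:310]
cv2.imwrite("pics/c1.png",np.vstack([cv2.resize(a,(560,280),interpolation=2),cv2.resize(b,(400,280),interpolation=2).copy() if 0 else cv2.copyMakeBorder(cv2.resize(b,(400,280),interpolation=2),0,0,0,160,0)]))
for n in ("side","top","wrist"): print(n,arm.get_calibration(n))
```

```text
side {'fovy': 47.6893407458323, 'cx': 313.2593064034791, 'cy': 242.0258281813417, 'D': array([-0.08035105,  0.        ,  0.        ,  0.        ,  0.        ]), 'R': array([[ 0.74610573, -0.66548793,  0.02126148],
       [-0.37203519, -0.44316112, -0.81559673],
       [ 0.55219204,  0.60061138, -0.57822999]]), 't': array([-0.41536537,  0.33162529,  1.01092692])}
top {'fovy': 54.24127772735201, 'cx': 317.8005727621846, 'cy': 243.09438949996306, 'D': array([-0.10657301,  0.        ,  0.        ,  0.        ,  0.        ]), 'R': array([[-0.00861698, -0.99993548,  0.00740187],
       [-0.98595757,  0.00726153, -0.16683805],
       [ 0.16677354, -0.00873557, -0.98595653]]), 't': array([-0.03071268,  0.53907414,  1.03055815])}
wrist {'fovy': 69.99633701289984, 'cx': 323.03619706320075, 'cy': 237.14564183080137, 'D': array([0.00962421, 0.        , 0.        , 0.        , 0.        ]), 'mount': array([[-3.57510917e-04, -9.57147305e-01, -2.89601293e-01,
         8.02653400e-02],
       [ 9.99999880e-01, -4.38784097e-04,  2.15710851e-04,
        -4.66540178e-04],
       [-3.33539501e-04, -2.89601181e-01,  9.57147347e-01,
        -1.62260801e-01],
       [ 0.00000000e+00,  0.00000000e+00,  0.00000000e+00,
         1.00000000e+00]])}
```

View pics/c1.png

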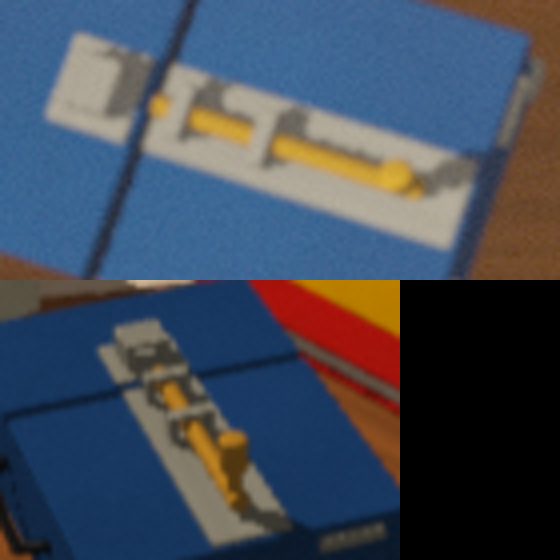

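The crops show these pixels:

| Feature | Top view | Side view |
|---|---|---|
| Blue knob top | (249.2,249) | (268.2,229.3) |
| Keeper roof | about (173,225.5) | about (244.5,203) |

The nose lies just short of the seam, so the bolt is drawn back.

Create h.py:
```python
from workcell import arm
import numpy as np, cv2
def K(c):
    f=240/np.tan(np.radians(c["fovy"]/2)); return np.array([[f,0,c["cx"]],[0,f,c["cy"]],[0,0,1]])
def ray(n,p):
    c=arm.get_calibration(n); u=cv2.undistortPoints(np.array([[p]],float),K(c),c["D"])[0,0]
    return -c["R"].T@c["t"], c["R"].T@np.array([*u,1])
def tri(rs):
    A=0;b=0
    for o,d in rs:
        d=d/np.linalg.norm(d);P=np.eye(3)-np.outer(d,d);A=A+P;b=b+P@o
    X=np.linalg.solve(A,b); return X,[np.linalg.norm(np.cross(X-o,d/np.linalg.norm(d))) for o,d in rs]
def atz(n,p,z):
    o,d=ray(n,p); return o+d*(z-o[2])/d[2]
```

Run:
```python
from h import *
k,e=tri([ray("top",(249.2,249)),ray("side",(268.2,229.3))]);print(k,e)
q,e=tri([ray("top",(173,225.5)),ray("side",(244.5,203))]);print(q,e)
for n,p in(("top",(249.2,249)),("side",(268.2,229.3))):print(atz(n,p,.153))
for n,p in(("top",(173,225.5)),("side",(244.5,203))):print(atz(n,p,.1205))
d=(q-k)[:2];print(np.hypot(*d),np.degrees(np.arctan2(d[1],d[0])), np.hypot(*k[:2]))
# case top edges (right edge & seam) for direction
a,b=atz("top",(153,178),.1),atz("top",(283,223),.1);d=(a-b)[:2];print("edge",np.hypot(*d),np.degrees(np.arctan2(d[1],d[0])))
# rod line
a,b=atz("top",(189.5,230.7),.11),atz("top",(245,247),.11);d=(a-b)[:2];print("rod",a,b,np.degrees(np.arctan2(d[1],d[0])))
s=arm.get_state();print(s["position"],s["tool_rot"])
```

```text
[0.50868558 0.10801301 0.15244404] [np.float64(0.0008567827863618439), np.float64(0.0008567827863620604)]
[0.56454327 0.27954582 0.12266923] [np.float64(0.0024740935677604217), np.float64(0.0024740935677604707)]
[0.50930626 0.10745117 0.153     ]
[0.50745216 0.10779285 0.153     ]
[0.56705334 0.27883516 0.1205    ]
[0.56449829 0.28389883 0.1205    ]
0.18039841279768742 71.96275569089224 0.5200267600586296
edge 0.3139927766370949 70.13255796241505
rod [0.55734076 0.24494716 0.11      ] [0.5204993  0.12261168 0.11      ] 73.24027053084444
[0.16936187 0.65285449 0.2217987 ] [-1.79907667e+02  7.04457579e-03  1.65457017e+02]
```

The knob top comes out at z=0.152 against an expected 0.153. The slide heading is about 72°, and the knob-to-keeper distance is about 0.18–0.19 m. I'll push with the shut fingers from behind, with tool y along the slide. Next I'll check that the transit clears the box and work out the rows.

Add to h.py:
```python
from scipy.spatial.transform import Rotation as Ro
def rel(P,yaw):
    s=arm.get_state();R=Ro.from_euler("xyz",s["tool_rot"],degrees=True)
    print("shift",np.round(R.inv().apply(np.array(P)-s["position"]),4),"rot",np.round((R.inv()*Ro.from_euler("xyz",[180,0,yaw],degrees=True)).as_rotvec(degrees=True),2))
```

Run:
```python
from h import *
print(atz("top",(50,176),.2),atz("top",(38,376),.2))
print(tri([ray("top",(50,176)),ray("side",(217,124))]),tri([ray("top",(38,376)),ray("side",(88,163))]))
rel([.30,.35,.24],162);rel([.493,.06,.24],162)
```

```text
[0.65878702 0.52401798 0.2       ] [0.25248083 0.51709999 0.2       ]
(array([0.63664737, 0.49495369, 0.25314627]), [np.float64(0.005559740515559185), np.float64(0.005559740515559353)]) (array([0.25610833, 0.48360725, 0.26022778]), [np.float64(0.003992497429313286), np.float64(0.003992497429313115)])
shift [-0.2025 -0.2604 -0.0178] rot [-0.09  0.01  3.46]
shift [-0.4621 -0.4926 -0.0174] rot [-0.09  0.01  3.46]
```

The box corner is at x>0.25, y>0.48 with its top at 0.257, so I'll rise first and then go around it.

The rows are not in the units I measure in: shifts go in shares of 0.6 m and turns go in shares of 90 degrees. I convert before sending: -0.205 m / 0.6 = -0.3417, -0.137 m / 0.6 = -0.2283, 3.5 degrees / 90 = 0.0389.

>>> inch_along(increments={"ticks": [[0, 0, -0.075, 0, 0, 0, 0], [0, 0, -0.1333, 0, 0, 0, 0], [-0.0417, -0.06, -0.1333, 0, 0, 0, 0], [-0.0833, -0.12, -0.1333, 0, 0, 0, 0], [-0.125, -0.18, -0.1333, 0, 0, 0, 0], [-0.1667, -0.24, -0.1333, 0, 0, 0, 0], [-0.2, -0.3, -0.1333, 0, 0, 0.0222, 0], [-0.2283, -0.3417, -0.1333, 0, 0, 0.0389, 0]]})

```text
time_s: 0.9
position: [0.2512, 0.4176, 0.3024]
tool_rot: [-179.9, -0.0, 161.8]
wrist_force: [-0.2, 0.8, 0.8]
gripper_width: 0.311
grip_force: 0.0
```

```bash
python3 -c "
from h import *
rel([.493,.06,.24],162)"
```

```text
shift [-0.3414 -0.2641  0.0626] rot [-0.06 -0.   -0.21]
```

Converted, -0.288 m / 0.6 = -0.48, -0.252 m / 0.6 = -0.42.

>>> inch_along(increments={"ticks": [[-0.06, -0.0467, 0, 0, 0, 0, 0], [-0.12, -0.0933, 0, 0, 0, 0, 0], [-0.18, -0.14, 0, 0, 0, 0, 0], [-0.24, -0.1867, 0, 0, 0, 0, 0], [-0.3, -0.2333, 0.0167, 0, 0, 0, 0], [-0.36, -0.28, 0.0333, 0, 0, 0, 0], [-0.42, -0.3267, 0.05, 0, 0, 0, 0], [-0.48, -0.3733, 0.0667, 0, 0, 0, 0]]})

```text
time_s: 1.7
position: [0.4556, 0.1166, 0.2623]
tool_rot: [180.0, 0.0, 162.0]
wrist_force: [0.2, 0.2, 1.1]
gripper_width: 0.003
grip_force: 0.0
```

>>> inch_along(increments={"ticks": [[-0.0567, -0.0417, 0.02, 0, 0, 0, 0], [-0.0883, -0.0667, 0.0367, 0, 0, 0, 0], [-0.0883, -0.0667, 0.0367, 0, 0, 0, 0]]})

```text
time_s: 2.0
position: [0.4934, 0.0601, 0.2394]
tool_rot: [-179.8, -0.0, 161.6]
wrist_force: [-0.9, -0.1, -0.0]
gripper_width: 0.004
grip_force: 0.0
```

Run:
```python
from h import *
import json
s=arm.get_state();cv2.imwrite("pics/w1.png",arm.camera("wrist")[:,:,::-1])
json.dump([list(s["position"]),list(s["tool_rot"])],open("w1.json","w"));print(s["position"],s["tool_rot"])
```

```text
[0.49343455 0.06011727 0.23936388] [-1.79835785e+02 -4.73091126e-02  1.61609264e+02]
```

View pics/w1.png

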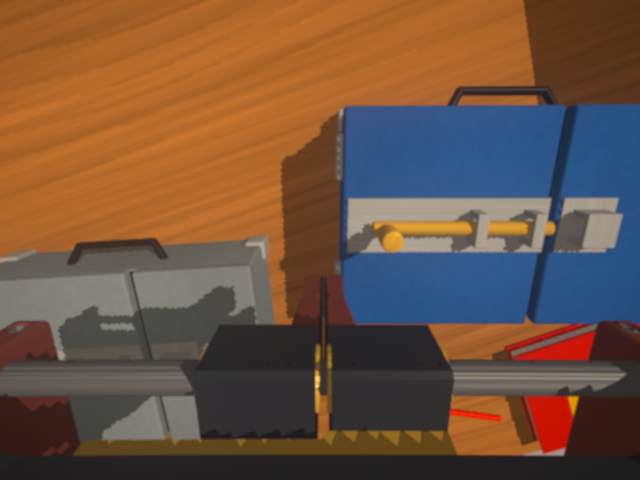

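The wrist view shows the blue knob top at (392,240). The rod axis runs from about (385,226) to (550,229), nearly level in the picture, and the keeper is at about (601,229).

Run:
```python
from h import *
import json
p,r=json.load(open("w1.json"));c=arm.get_calibration("wrist");M=np.eye(4);M[:3,:3]=Ro.from_euler("xyz",r,degrees=True).as_matrix();M[:3,3]=p
W=M@c["mount"]
def wr(px):
    u=cv2.undistortPoints(np.array([[px]],float),K(c),c["D"])[0,0];return W[:3,3],W[:3,:3]@np.array([*u,1])
def wz(px,z):
    o,d=wr(px);return o+d*(z-o[2])/d[2]
k=wz((392,240),.153);print(k, tri([wr((392,240)),ray("top",(249.2,249)),ray("side",(268.2,229.3))]))
a,b=wz((400,227),.11),wz((550,229),.11);d=(b-a)[:2];print("rod dir",np.degrees(np.arctan2(d[1],d[0])))
a,b=wz((347,321.5),.1),wz((345,105),.1);d=(b-a)[:2];print("edge",np.hypot(*d),np.degrees(np.arctan2(d[1],d[0]))-90)
q=wz((601,229),.1205);print(q,np.hypot(*(q-k)[:2]))
k[:2]=(k[:2]+tri([wr((392,240)),ray("top",(249.2,249)),ray("side",(268.2,229.3))])[0][:2])/2
h=np.array([np.cos(np.radians(71.5)),np.sin(np.radians(71.5))])
for s,z in((-.04,.24),(-.04,.136),(.05,.136)):
    rel([*(k[:2]+s*h),z],161.5)
```

```text
[0.50703228 0.11002271 0.153     ] (array([0.50859786, 0.10905369, 0.15147063]), [np.float64(0.0014928477834722626), np.float64(0.001681662666815577), np.float64(0.00035887924341886036)])
rod dir 70.8201458042665
edge 0.20099765370657857 73.21797055903232
[0.56476182 0.28273636 0.1205    ] 0.182106302062652
shift [ 0.0007  0.0095 -0.0002] rot [-0.1  -0.07  0.25]
shift [0.0006 0.0096 0.1038] rot [-0.1  -0.07  0.25]
shift [0.0002 0.0996 0.1037] rot [-0.1  -0.07  0.25]
```

All three views agree: the knob is at (0.508,0.110), the direction is about 71.5°, and the tool is in line behind it. Descend, then start pushing.

Converted, 0.1035 m / 0.6 = 0.1725, 0.0005 m / 0.6 = 0.0008.

>>> inch_along(increments={"ticks": [[0.0008, 0, 0.0667, 0, 0, 0, 0], [0.0008, 0, 0.1333, 0, 0, 0, 0], [0.0008, 0, 0.1725, 0, 0, 0, 0], [0.0008, 0, 0.1725, 0, 0, 0, 0]]})

```text
time_s: 2.45
position: [0.4897, 0.0653, 0.1347]
tool_rot: [-179.8, -0.3, 162.1]
wrist_force: [-0.2, 0.2, 0.3]
gripper_width: 0.009
grip_force: 0.0
```

>>> inch_along(increments={"ticks": [[0, 0.0167, 0, 0, 0, 0, 0], [0, 0.0333, 0, 0, 0, 0, 0], [0, 0.0417, 0, 0, 0, 0, 0], [0, 0.05, 0, 0, 0, 0, 0], [0, 0.0583, 0, 0, 0, 0, 0], [0, 0.0667, 0, 0, 0, 0, 0], [0, 0.075, 0, 0, 0, 0, 0]]})

```text
time_s: 3.15
position: [0.5067, 0.1066, 0.1373]
tool_rot: [-180.0, 0.0, 161.9]
wrist_force: [0.5, -2.6, 2.9]
gripper_width: -0.004
grip_force: 1.4
```

The push force is 2.6 N, which matches the bolt's friction. Continue.

Converted, 0.04 m / 0.6 = 0.0667, 0.035 m / 0.6 = 0.0583.

>>> inch_along(increments={"ticks": [[0, 0.01, 0, 0, 0, 0, 0], [0, 0.02, 0, 0, 0, 0, 0], [0, 0.03, 0, 0, 0, 0, 0], [0, 0.04, 0, 0, 0, 0, 0], [0, 0.05, 0, 0, 0, 0, 0], [0, 0.0583, 0, 0, 0, 0, 0], [0, 0.0667, 0, 0, 0, 0, 0], [0, 0.0667, 0, 0, 0, 0, 0]]})

```text
time_s: 3.95
position: [0.519, 0.1461, 0.137]
tool_rot: [180.0, -0.0, 162.0]
wrist_force: [-0.2, 0.2, -0.0]
gripper_width: 0.007
grip_force: 0.0
```

Run:
```python
from h import *
a=[arm.camera(n) for n in("top","side","wrist")]
v=[cv2.resize(a[0][205:275,150:290],(560,280),interpolation=2),cv2.copyMakeBorder(cv2.resize(a[1][190:260,210:310],(400,280),interpolation=2),0,0,0,160,0)]
cv2.imwrite("pics/c2.png",np.vstack(v)[:,:,::-1]);cv2.imwrite("pics/w2.png",a[2][:,:,::-1])
```

```text
(no output)
```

View pics/w2.png

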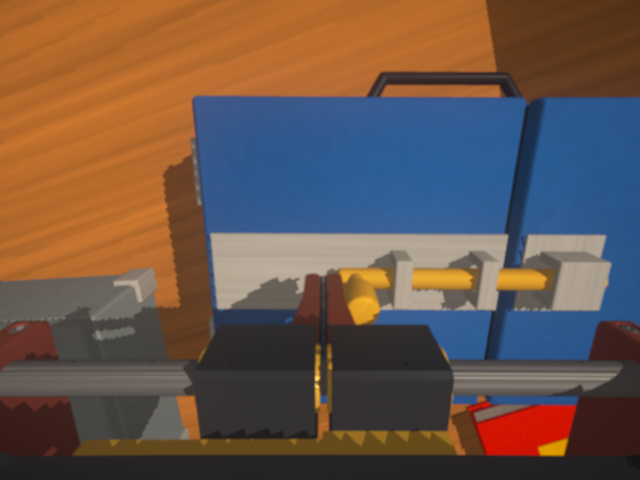

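The wrist view shows the knob at (362,300), right ahead of the fingers. The nose is entering the keeper at about (550,279). I'll keep pushing in small steps and watch the force.

Converted, 0.012 m / 0.6 = 0.02, 0.009 m / 0.6 = 0.015.

>>> inch_along(increments={"ticks": [[0, 0.005, 0, 0, 0, 0, 0], [0, 0.01, 0, 0, 0, 0, 0], [0, 0.015, 0, 0, 0, 0, 0], [0, 0.02, 0, 0, 0, 0, 0]]})

```text
time_s: 4.5
position: [0.5217, 0.1547, 0.1369]
tool_rot: [-179.8, -0.1, 161.9]
wrist_force: [-5.2, -11.1, 7.3]
gripper_width: 0.003
grip_force: 6.3
```

>>> inch_along(increments={"ticks": [[0, 0.0033, 0, 0, 0, 0, 0], [0, 0.0067, 0, 0, 0, 0, 0], [0, 0.01, 0, 0, 0, 0, 0]]})

```text
time_s: 4.8
position: [0.5218, 0.1549, 0.1368]
tool_rot: [-179.4, -0.3, 161.7]
wrist_force: [-11.5, -21.9, 16.7]
gripper_width: 0.008
grip_force: 12.7
```

>>> inch_along(increments={"ticks": [[0, 0.0017, 0, 0, 0, 0, 0], [0, 0.0033, 0, 0, 0, 0, 0], [0, 0.005, 0, 0, 0, 0, 0]]})

```text
time_s: 5.1
position: [0.5218, 0.155, 0.1368]
tool_rot: [-179.2, -0.3, 161.6]
wrist_force: [-15.3, -27.6, 20.9]
gripper_width: 0.005
grip_force: 15.3
```

The arm stopped hard at a TCP 47 mm past the knob's start. Adding the 22 mm finger half-thickness gives about 70 mm of travel, which matches the stop. Back off, lift and verify.

Converted, -0.12 m / 0.6 = -0.2, -0.08 m / 0.6 = -0.1333.

>>> inch_along(increments={"ticks": [[0, -0.0333, 0, 0, 0, 0, 0], [0, -0.075, 0, 0, 0, 0, 0], [0, -0.1, 0, 0, 0, 0, 0], [0, -0.1, -0.0667, 0, 0, 0, 0], [0, -0.1, -0.1333, 0, 0, 0, 0], [0, -0.1, -0.2, 0, 0, 0, 0], [0, -0.1, -0.2, 0, 0, 0, 0], [0, -0.1, -0.2, 0, 0, 0, 0]]})

```text
time_s: 5.9
position: [0.5075, 0.1087, 0.2579]
tool_rot: [179.9, 0.1, 162.0]
wrist_force: [0.0, 0.5, -0.3]
gripper_width: 0.003
grip_force: 0.0
```

Run:
```python
from h import *
s=arm.get_state();print(s["position"],s["tool_rot"],s["wrist_force"])
cv2.imwrite("pics/w3.png",arm.camera("wrist")[:,:,::-1])
```

```text
[0.50745283 0.10869333 0.25791137] [1.79850960e+02 9.22259832e-02 1.62006381e+02] [ 0.02723015  0.51074852 -0.26982802]
```

View pics/w3.png

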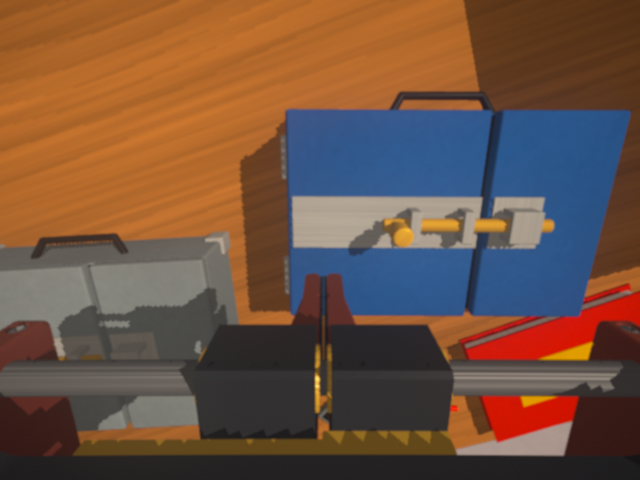

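The nose sticks out past the keeper at (553,226). The knob at (403,235) is about 118 mm from the keeper at (525,226), so the bolt is home, and the tool is clear. Handing in.

```bash
python3 -c "
from workcell import arm
print(arm.close_job())"
```

```text
the job is handed in; nothing more can be done
None
```

The blue case's bolt is pushed to its stop, with the nose showing past the keeper; the arm is clear, the grey bolt was never touched, and the job was handed in at about 6 s (no verdict was shown).

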